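Set up a plinth and a pin vice for drilling

TASK

First lay the small wooden plinth face up on the sloped rest, lying flat, with a short edge against the stop strip at the low edge and about midway along the strip, and let go of it. Then draw the pin vice (the hand drill) out of the tool stand, leaving the two needle files in the stand, and tilt it so that the drill points square at the sloping face of the plinth, with the tip about 2 cm off the cross marked on it, touching nothing. Finish like that, still holding the pin vice there in the gripper.

Things in the scene. Friction and masses are not known exactly. Their poses are not given: they have to be found in the camera images.
- plinth: Loose flat wooden plinth (display base for a miniature), 64 (its x) x 44 (its y) x 14 mm (its z), about 60 g; it starts lying flat on the table, face up. Dark wood, the top face is a lighter panel with a marked cross. Origin at the centre of its underside, z out of the marked face.
- mark (a point): The centre of the cross marked on the plinth's top face: 12 mm from the centre along the plinth's +x, at the top face (z = 14 mm). Axes as the plinth's, so z is the outward normal of the face.
- rest: Sloped plywood drilling rest, fixed: base 104 x 110 mm; deck 100 mm up the slope, 110 mm wide, at 35 degrees, low edge at the rest's -x side, high edge at +x; the middle of the deck's surface is 45 mm over the table. A metal stop strip 8 mm thick, 8 mm high above the deck and 64 mm long runs across the low edge. Origin at the centre of the base's underside.
- seat (a point): Point on the deck where the centre of the plinth's underside lies when fully home: midway across, 32 mm up the slope from the stop's inner face. x points up the slope, y level across the deck, z out of the deck (a plinth that is home has its z along this z and its x along this x, either way round).
- stand: Upright wooden tool stand, fixed: block 50 (x) x 170 (y) x 85 mm high on a foot 66 x 180 x 8 mm. Three vertical square sockets 16.5 mm wide, open at the top, in a row along its y at -55, 0, +55 mm, floor 26 mm over the table. One holds the pin vice, the others a needle file each, in any order. Origin at the centre of its underside.
- pin_vice: Loose pin vice (hand drill), black with a brass band, 126 mm long, 14 mm thick, 50 g, standing in a socket drill down; the handle shows 46 mm above the block (top 131 mm over the table). x runs along it from the handle's end (x = -63 mm) to the drill's tip (+63 mm); centre line at y = 0, z = +7 mm. The thick body ends at x = +42 mm; the thin drill beyond does not collide.
- drill_tip (a point): The tip of the drill, at (63, 0, 7) mm in the pin vice's frame, same axes. In the stand it is about 5 mm over the table.
- needle_file_0: Loose needle file with a yellow handle, 140 mm long, 10 mm thick, standing in a socket of the stand tip down, leaning a little; its top about 166 mm over the table. Stays there. Its x runs from the handle to the tip, origin at mid-length.
- needle_file_1: Loose needle file with a blue handle, 135 mm long, 10 mm thick, standing in a socket of the stand tip down, leaning a little; its top about 161 mm over the table. Stays there. Its x runs from the handle to the tip, origin at mid-length.
Mind the look-alikes: they are no part of the job. There is more than one size of the stand; the job needs the smaller.

How it is judged:
On the way, in this order (a step that is already met when the one before it is completed fails the run):
1. the plinth lies home on the sloped rest and is let go (x of plinth in the frame of seat between -0.004 and 0.007 m and y of plinth in the frame of seat between -0.018 and 0.018 m and z of plinth in the frame of seat between -0.004 and 0.004 m and z of mark in the frame of seat above 0.009 m and angle between the z axis of plinth and the z axis of seat, either way round below 0.1 rad and angle between the x axis of plinth and the x axis of seat, either way round below 0.2 rad and contact force between the fingers and plinth below 0.05 N and linear speed of plinth below 0.02 m/s), for 0.2 s.
2. the pin vice is drawn out of the stand and held by the fingers (contact force between the fingers and pin_vice above 1 N and contact force between pin_vice and stand below 0.05 N and z of drill_tip in the frame of stand above 0.07 m), for 0.1 s.
At the end, for the whole second after the job is handed in: Plinth flat on the deck, cross up, within 7 mm of the stop, 18 mm of the middle and 0.2 rad, let go. Pin vice still, touched by the fingers alone, drill down, within 0.2 rad of square to the face, tip 8 to 40 mm off it, within 9 mm of the cross. Files moved under 40 mm (all of step 1 and contact force between the fingers and pin_vice above 1 N and contact force between pin_vice and stand below 0.05 N and x of drill_tip in the frame of mark between -0.009 and 0.009 m and y of drill_tip in the frame of mark between -0.009 and 0.009 m and z of drill_tip in the frame of mark between 0.008 and 0.04 m and angle between the x axis of pin_vice and the z axis of mark, either way round below 0.2 rad and angle between pin_vice's own x axis and vertical above 2 rad and contact force between pin_vice and plinth below 0.05 N and contact force between pin_vice and rest below 0.05 N and linear speed of pin_vice below 0.02 m/s and distance of each of needle_file_0, needle_file_1 from where it was at the start of the episode below 0.04 m); the arm keeps its last pose, push and grip.
It fails at once if a needle file is drawn out of the stand (distance of any of needle_file_0, needle_file_1 from where it was at the start of the episode above 0.05 m).
It also fails if it takes over 64 s, if anything falls off the work surface, if the arm or the gripper's body presses on something with over 40 N, if the wrist force passes 120 N, or if a joint passes its speed limit or range.

ROBOT

A 6-joint arm with a two-finger parallel gripper is mounted at the origin on a cart in front of the work surface, level with it; the furniture and walls round the work are solid. World frame = base frame: x ahead of the robot, y to its left, z up, the work surface at z = 0. Lengths are in m, angles in rad, forces in N, time in s.
With the tool pointing down it reaches from about 0.3 to 0.775 m from the base axis. Payload 14.6 kg.
Tool frame: the origin (TCP) lies at the very end of the fingers, on their centre line; the grasp point (between the pads) lies 19 mm behind it; z points along the fingers, y is the line along which they close (so a half turn about z gives the same grasp; the last joint's range is limited). The gripper opens to 94 mm and grips with 3 to 60 N. Pads are 16 mm wide; open, the fingers measure 119 mm over their backs; the gripper's body (75 mm by 177 mm) begins 78 mm behind the grasp point.
Start: joints at [1.16, 0.3, 1.521, -0, 1.321, -0.067], TCP at [0.185, 0.518, 0.205] pointing down, gripper open.
Joint ranges: [-3.03, 3.03], [-0.79, 2.21], [0.23, 2.52], [-1.04, 4.18], [0, 3.07], [-2.55, 2.55]. Speed limits (rad/s): [2.22, 2.22, 2.57, 3.14, 3.14, 3.14].

INTERFACE

Orientations are given as [roll, pitch, yaw] about the fixed x, y, z axes, in that order (R = Rz(yaw) Ry(pitch) Rx(roll)).
In Python, from station import ctrl, camera, camera_info, finder gives the robot as it stands.
- The arm moves only by the tool carry_out, never from a script. Its argument "motion" is a list of rows, each a list of 2 entries, a list of its own where there are three numbers: the shift along the tool's x, y, z as a fraction of full scale, then the turn about the tool's z as a fraction of full scale. A call has 1 to 12 rows; each row is the pose to reach, as a shift and turn from the pose commanded when the call began, along the tool's axes at that moment, turning the shorter way round; what a row does not reach only later rows make up. Full scale, the value 1, is 200 mm for a shift and 360 degrees for a turn. A row lasts 1/10 s, in which the tool goes at most 50 mm and 8.59 degrees, less where a joint would pass 70% of its speed; a pose out of reach is approached as far as the arm can. A call with a number of a shift or a turn outside -1 to 1 is refused whole. A call with a gripper value outside its range is refused whole. "hand" is the closure, from -1 (fully open) to 1 (shut), set as the call begins (left out, the last holds). The fingers move at their own pace and stop on an object; "force" is the grip in N (left out, the last holds). Time passes only in rows, so rows that repeat a pose let the fingers close. It gives the time, the measured TCP pose, the force, the opening and the grip force at its end, in the units of the state.
- ctrl.get_obs(): the state, without advancing time (a new reading comes with each control period).
- camera(name): name is "scene" or "top" or "wrist"; returns (picture, depth): 400x640x3 uint8, blue, green, red; 400x640 float32, m along the optical axis (not along the pixel's ray), 0 where there is no reading.
- camera_info(name): a dict with "camera_matrix" (3x3 intrinsics, pixels), "origin" and "attitude" of the camera in the world. Camera axes: x right, y down, z forward; pixel columns grow to the right and rows downward; lengths in m; the calibration is good to about 2 mm. A picture is of the moment at which its call begins: read the wrist's pose just before it. camera_info takes no time and is no camera call; for the wrist camera it gives the pose at the moment of the call.
- ctrl.hand_in(): hands the job in; it is judged then, once.
Trained networks look in the newest picture that a camera, given by its name, has taken for a name from the list of things; names that differ only in an ending like _2 or _b are one class to them, and where a whole thing is asked for, a point or a joint stands for the part that bears it (a point fixed in the world has none). Each returns a list of dicts, best first, with "conf" (0 to 1); they miss things now and then, are a little off and sometimes report something else, mostly with a low value. They report only what shows in the picture. A call takes as long as a camera call. They do not tell look-alikes from the thing itself.
- finder.boxes_of(camera, query): "location" ([column, row] in pixels, amid what is visible of it).
- finder.cut_out(camera, query): "mask" (400x640 bool, what is visible of it) and "location" ([column, row] in pixels, amid what is visible of it).
- finder.pinpoint(camera, query): "location" ([column, row] in pixels: a listed point, or the origin of a listed thing).
The state is a dict: "time_s": time; "qpos": joint angles; "joint_vel": joint speeds; "tau": joint torques, N m; "ee_pos": TCP position; "eef_rot": TCP orientation; "force": force on the tool from outside, world axes, zero at the start; "moment": the same for the moment, N m; "grip_width": finger opening in m; "grip_force": force on a finger pad.
Only numpy, scipy, OpenCV 4.12 (cv2) and the standard library are available. Lean on these libraries where they do the work, as an engineer would, in place of code of your own. Each camera call takes 0.05 s, during which the arm holds its last target. There are 200 camera calls.

## Working session

There is one attempt and no reset: what is moved stays moved. The work goes in short steps, Python scripts to look and compute and a tool call to move; the robot and the scene stay as the last step left them, time stands still between calls to the robot, and variables do not carry over. Pictures are saved under pics/ and viewed, at most 10 in all, crops included, and the job is handed in when it is done.

Besides the shell and the picture viewer there is one more tool, called as a command line: name --argument value ..., lists and objects as JSON in quotes. carry_out: Moves the arm, as the interface text tells. Its arguments: {"type":"object","properties":{"motion":{"type":"array","items":{"type":"array"}},"hand":{"type":"number"},"force":{"type":"number"}},"required":["motion"]}

```bash
ls; mkdir -p pics; cat > h.py <<'E'
import numpy as np, cv2
from station import ctrl, camera, camera_info, finder
from scipy.spatial.transform import Rotation as R
def cam(n):
    i=camera_info(n); K=np.array(i["camera_matrix"]); o=np.array(i["origin"]); a=np.array(i["attitude"])
    Rm=a if a.shape==(3,3) else R.from_euler('xyz',a).as_matrix()
    return K,o,Rm
def cloud(n,d):
    K,o,Rm=cam(n); v,u=np.mgrid[:400,:640]
    P=np.stack([(u-K[0,2])/K[0,0]*d,(v-K[1,2])/K[1,1]*d,d],-1)@Rm.T+o
    P[d<=0]=np.nan; return P
E
python3 - <<'E'
from h import *
print(camera_info("top")); print(ctrl.get_obs())
for n in ("scene","top"):
    p,d=camera(n); cv2.imwrite(f"pics/{n}0.png",p); np.savez(f"{n}0.npz",p=p,P=cloud(n,d))
    for q in ("plinth","mark","rest","seat","stand","pin_vice","needle_file_0","needle_file_1"):
        P=cloud(n,d)
        for r in finder.pinpoint(n,q)[:3]:
            c,w=np.round(r["location"]).astype(int); print(n,q,round(r["conf"],2),c,w,P[min(w,399),min(c,639)].round(3))
E
```

```text
pics
{'camera_matrix': array([[415.98031514,   0.        , 322.42552531],
       [  0.        , 415.98031514, 195.17296932],
       [  0.        ,   0.        ,   1.        ]]), 'origin': array([0.27489568, 0.08575752, 1.50947803]), 'attitude': array([-2.96593094,  0.00489736, -1.54498576])}
{'time_s': 0.0, 'qpos': array([ 1.16037404e+00,  3.00451477e-01,  1.52159861e+00, -4.55544949e-05,
        1.32066135e+00, -6.65682877e-02]), 'joint_vel': array([0.00042054, 0.00046792, 0.00161736, 0.00270537, 0.00156145,
       0.0005129 ]), 'tau': array([ 6.46163589e-04, -5.31802905e+01, -3.52740061e+01,  7.08806422e-02,
        2.44899967e-02, -1.31711677e-04]), 'ee_pos': array([0.1853083 , 0.51756571, 0.20488967]), 'eef_rot': array([-3.14047341e+00, -3.03939350e-05,  2.79774994e+00]), 'force': array([ 0.38130335, -0.11455704,  0.22495703]), 'moment': array([ 0.04752703,  0.00889143, -0.00801415]), 'grip_force': 0.0, 'grip_width': 0.09368809352158013}
scene plinth 0.96 392 311 [ 0.435 -0.298  0.015]
scene mark 0.56 400 301 [ 0.474 -0.291  0.014]
scene rest 0.67 348 228 [ 0.564 -0.028  0.039]
scene seat 0.59 345 220 [ 0.579 -0.001  0.044]
scene stand 0.61 291 193 [0.553 0.205 0.048]
scene stand 0.61 228 168 [0.492 0.45  0.055]
scene pin_vice 0.38 298 187 [0.558 0.175 0.083]
scene needle_file_0 0.59 274 163 [0.588 0.325 0.087]
scene needle_file_0 0.52 286 168 [0.576 0.25  0.109]
scene needle_file_1 0.59 274 163 [0.588 0.325 0.087]
scene needle_file_1 0.52 286 168 [0.576 0.25  0.109]
top plinth 0.71 429 224 [ 0.444 -0.286  0.018]
top mark 0.76 430 219 [ 0.462 -0.289  0.019]
top rest 0.89 351 183 [ 0.582 -0.002  0.044]
top seat 0.64 349 182 [0.584 0.006 0.049]
top stand 0.79 208 195 [0.514 0.491 0.107]
top stand 0.68 282 184 [0.563 0.241 0.088]
top pin_vice 0.41 297 183 [0.568 0.189 0.089]
```

```bash
python3 - <<'E'
import cv2,numpy as np
t=cv2.imread("pics/top0.png"); s=cv2.imread("pics/scene0.png")
a=cv2.resize(t[120:270,170:470],(800,400),interpolation=cv2.INTER_CUBIC)
cv2.imwrite("pics/topc.png",a)
cv2.imwrite("pics/scenec.png",cv2.resize(s[100:350,170:470],(720,600),interpolation=cv2.INTER_CUBIC))
E
```

```text
(no output)
```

View pics/topc.png

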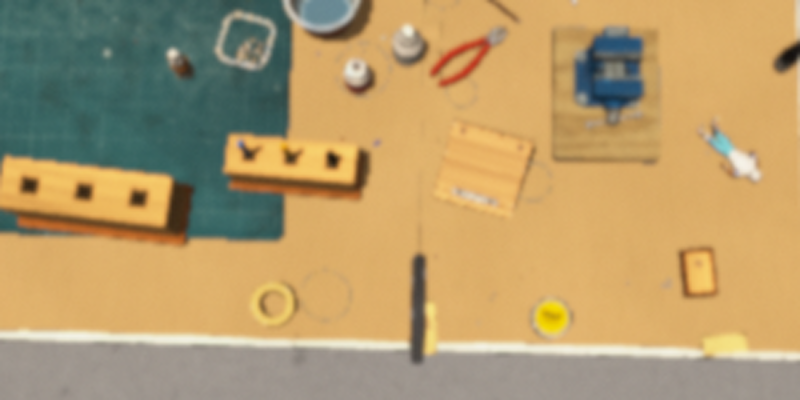

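View pics/scenec.png

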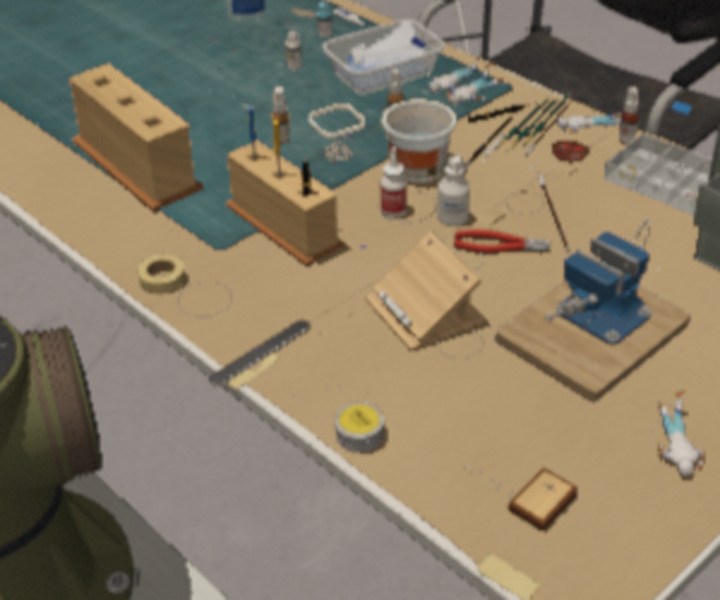

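```bash
cat >> h.py <<'E'
def rect(xy):
    (c,s,a)=cv2.minAreaRect(xy.astype(np.float32)); return np.round(c,4),np.round(s,4),round(a,1)
def fits(P,tag=""):
    Q=P.reshape(-1,3); Q=Q[np.isfinite(Q).all(1)]
    def near(c,r): return Q[np.hypot(*(Q[:,:2]-c).T)<r]
    p=near([.445,-.288],.06); p=p[(p[:,2]>.009)&(p[:,2]<.03)]
    if len(p)>20: print(tag,"plinth",rect(p[:,:2]),np.median(p[:,2]).round(4),len(p))
    s=near([.565,.24],.11); s=s[(s[:,2]>.078)&(s[:,2]<.094)]
    if len(s)>50: print(tag,"stand",rect(s[:,:2]),np.median(s[:,2]).round(4),len(s))
    v=near([.565,.19],.03); v=v[(v[:,2]>.11)]
    if len(v)>3: print(tag,"vice",v.mean(0).round(4),v.max(0).round(4),len(v))
    r=near([.575,0],.05); r=r[(r[:,2]>.02)&(r[:,2]<.1)]
    if len(r)>50:
        for k in range(5):
            c=np.median(r,0) if k==0 else r.mean(0); n=np.linalg.svd(r-c,full_matrices=False)[2][2]; n*=np.sign(n[2])
            r2=near([.575,0],.09); r=r2[abs((r2-c)@n)<.004]
        up=np.array([0,0,1])-n*n[2]; up/=np.linalg.norm(up); y=np.cross(n,up)
        print(tag,"deck n",n.round(3),"tilt",np.degrees(np.arccos(n[2])).round(1),"updir",np.degrees(np.arctan2(up[1],up[0])).round(1))
        uv=np.c_[(r-c)@up,(r-c)@y]; b=rect(uv); print(tag," deck rect",b[1:],"centre",(c+up*b[0][0]+y*b[0][1]).round(4),len(r))
E
python3 - <<'E'
from h import *
for n in ("top","scene"): fits(np.load(n+"0.npz")["P"],n)
K,o,Rm=cam("wrist"); ob=ctrl.get_obs(); T=R.from_euler('xyz',ob["eef_rot"]).as_matrix()
print("cam in tool",(T.T@(o-ob["ee_pos"])).round(3),(T.T@Rm).round(2),K[0,0])
E
```

```text
top plinth (array([ 0.4506, -0.2895]), array([0.0811, 0.0798]), 68.0) 0.0143 211
top stand (array([0.5794, 0.2538]), array([0.1698, 0.0517]), 85.9) 0.085 611
top vice [0.5754 0.1988 0.126 ] [0.5801 0.2045 0.1346] 14
top deck n [-0.548  0.145  0.824] tilt 34.5 updir -14.8
top  deck rect (array([0.1505, 0.1476]), 0.1) centre [0.5657 0.0011 0.0324] 794
scene plinth (array([ 0.4551, -0.2943]), array([0.0675, 0.0463]), 4.8) 0.0163 412
scene stand (array([0.5819, 0.2568]), array([0.1771, 0.0554]), 85.9) 0.0871 549
scene vice [0.5782 0.1985 0.1234] [0.585  0.2064 0.1342] 27
scene deck n [-0.555  0.141  0.82 ] tilt 35.0 updir -14.2
scene  deck rect (array([0.1392, 0.1541]), 0.2) centre [0.572  0.0033 0.0359] 1118
cam in tool [ 0.074  0.001 -0.179] [[-0.   -0.97 -0.25]
 [ 1.   -0.    0.  ]
 [-0.   -0.25  0.97]] 292.5721860677711
```

carry_out --motion '[[[-1, -1, -0.3], -0.2], [[-1, -1, -0.3], -0.2], [[-1, -1, -0.3], -0.2], [[-1, -1, -0.3], -0.2], [[-1, -1, -0.3], -0.2], [[-1, -1, -0.3], -0.2], [[-1, -1, -0.3], -0.2], [[-1, -1, -0.3], -0.2], [[-1, -1, -0.3], -0.2], [[-1, -1, -0.3], -0.2]]'

```text
time_s: 1.9
ee_pos: [0.3063, 0.262, 0.2656]
eef_rot: [-3.142, 0.0, -2.227]
force: [0.4, -0.6, 0.4]
grip_width: 0.094
grip_force: 0.0
```

```bash
cat >> h.py <<'E'
def plan(t,psi):
    o=ctrl.get_obs(); p=o["ee_pos"]; T=R.from_euler('xyz',o["eef_rot"]).as_matrix()
    y=np.degrees(o["eef_rot"][2]); d=T.T@(np.array(t)-p)/.2
    # positive turn about tool z (down) = decreasing world yaw
    print("at",p.round(4),"rpy",o["eef_rot"].round(4),"yaw",y.round(2),"t",round(o["time_s"],2),"grip",round(o["grip_width"],4),round(o["grip_force"],2),"F",o["force"].round(1))
    print("  shift",d.round(4),"turn",round(-((psi-y+180)%360-180)/360,4))
E
python3 -c "
from h import *
plan([.46,-.29,.2],5)"
```

```text
at [0.3063 0.262  0.2656] rpy [-3.1415e+00  3.0000e-04 -2.2269e+00] yaw -127.59 t 1.9 grip 0.094 0.0 F [ 0.4 -0.6  0.4]
  shift [ 1.7183 -2.2922  0.3275] turn -0.3683
```

carry_out --motion '[[[0.8, -1, 0.1], 0.33], [[0.8, -1, 0.1], 0.33], [[0.8, -1, 0.1], 0.33], [[0.8, -1, 0.1], 0.33], [[0.8, -1, 0.1], 0.33], [[0.8, -1, 0.1], 0.33], [[0.8, -1, 0.1], 0.33], [[0.8, -1, 0.1], 0.33], [[0.8, -1, 0.1], 0.33], [[0.8, -1, 0.1], 0.33], [[0.8, -1, 0.1], 0.33], [[0.8, -1, 0.1], 0.33]]'

```text
time_s: 3.1
ee_pos: [0.3667, 0.0133, 0.2455]
eef_rot: [3.142, 0.0, 2.244]
force: [0.0, 0.9, -1.2]
grip_width: 0.0939
grip_force: 0.0
```

```bash
python3 -c "
from h import *
plan([.43,-.29,.2],5)"
```

```text
at [0.3667 0.0133 0.2455] rpy [3.1415 0.     2.2436] yaw 128.55 t 3.1 grip 0.0939 0.0 F [ 0.   0.9 -1.2]
  shift [-1.3835 -0.6976  0.2273] turn 0.3432
```

carry_out --motion '[[[-1, -0.7, 0], 0.343], [[-1, -0.7, 0], 0.343], [[-1, -0.7, 0], 0.343], [[-1, -0.7, 0], 0.343], [[-1, -0.7, 0], 0.343], [[-1, -0.7, 0], 0.343], [[-1, -0.7, 0], 0.343], [[-1, -0.7, 0], 0.343], [[-1, -0.7, 0], 0.343], [[-1, -0.7, 0], 0.343], [[-1, -0.7, 0], 0.343], [[-1, -0.7, 0], 0.343]]'

```text
time_s: 4.3
ee_pos: [0.3846, -0.2301, 0.2454]
eef_rot: [-3.142, 0.0, 0.444]
force: [-0.8, 0.4, 0.3]
grip_width: 0.0941
grip_force: 0.0
```

```bash
python3 -c "
from h import *
plan([.43,-.29,.2],5)"
```

```text
at [ 0.3846 -0.2301  0.2454] rpy [-3.1416  0.      0.4436] yaw 25.42 t 4.3 grip 0.0941 0.0 F [-0.8  0.4  0.3]
  shift [0.0768 0.3678 0.2271] turn 0.0567
```

carry_out --motion '[[[0.08, 0.37, 0.2], 0.057], [[0.08, 0.37, 0.2], 0.057], [[0.08, 0.37, 0.2], 0.057], [[0.08, 0.37, 0.2], 0.057], [[0.08, 0.37, 0.2], 0.057]]'

```text
time_s: 4.8
ee_pos: [0.4314, -0.2895, 0.2057]
eef_rot: [3.141, -0.0, 0.096]
force: [0.2, -0.3, 0.8]
grip_width: 0.0942
grip_force: 0.0
```

```bash
python3 - <<'E'
from h import *
plan([.453,-.292,.006],5)
p,d=camera("wrist"); P=cloud("wrist",d); np.savez("w1.npz",p=p,P=P); cv2.imwrite("pics/w1.png",p); fits(P,"wrist")
for q in ("plinth","mark"):
    for r in finder.pinpoint("wrist",q)[:2]:
        c,w=np.round(r["location"]).astype(int); print(q,r["conf"],c,w,P[w,c])
m=finder.cut_out("wrist","plinth")[0]["mask"]; Q=P[m]; Q=Q[abs(Q[:,2]-.014)<.004]; print(rect(Q[:,:2]),np.median(Q,0))
E
```

```text
at [ 0.4314 -0.2895  0.2057] rpy [ 3.1414e+00 -2.0000e-04  9.6300e-02] yaw 5.52 t 4.8 grip 0.0942 0.0 F [ 0.2 -0.3  0.8]
  shift [0.1063 0.0227 0.9985] turn 0.0014
wrist plinth (array([ 0.4534, -0.294 ]), array([0.0631, 0.043 ]), 5.0) 0.0137 1707
wrist deck n [-0.542  0.142  0.829] tilt 34.1 updir -14.7
wrist  deck rect (array([0.1198, 0.1452]), 12.1) centre [0.5529 0.0133 0.0209] 7099
plinth 0.64 330 160 [ 0.45899036 -0.29609991  0.01425545]
mark 0.85 329 151 [ 0.47007564 -0.29368909  0.01414615]
(array([ 0.4534, -0.294 ]), array([0.0631, 0.043 ]), 5.0) [ 0.45454326 -0.29355622  0.01366631]
```

View pics/w1.png

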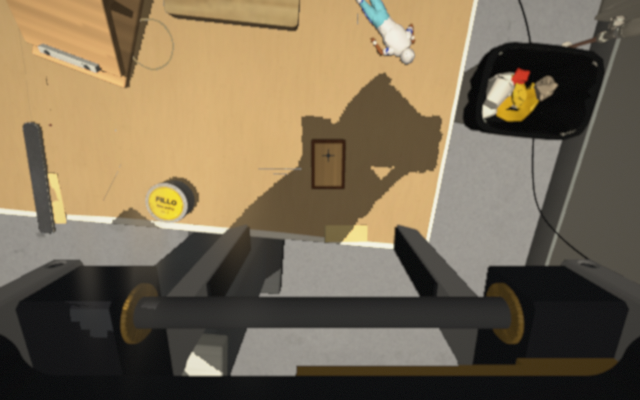

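carry_out --motion '[[[0.107, 0.033, 0.8], 0.001], [[0.107, 0.033, 0.8], 0.001], [[0.107, 0.033, 0.8], 0.001], [[0.107, 0.033, 0.8], 0.001], [[0.107, 0.033, 0.998], 0.001], [[0.107, 0.033, 0.998], 0.001], [[0.107, 0.033, 0.998], 0.001]]' --hand -1

```text
time_s: 5.7
ee_pos: [0.4538, -0.2947, 0.0078]
eef_rot: [3.141, -0.001, 0.09]
force: [0.8, -0.1, 1.0]
grip_width: 0.0939
grip_force: 0.0
```

carry_out --motion '[[[0, 0, 0], 0], [[0, 0, 0], 0], [[0, 0, 0], 0], [[0, 0, 0], 0], [[0, 0, 0], 0], [[0, 0, 0], 0], [[0, 0, 0], 0]]' --hand 1 --force 10

```text
time_s: 6.4
ee_pos: [0.4533, -0.2943, 0.0059]
eef_rot: [-3.142, 0.0, 0.09]
force: [-1.4, 0.9, 0.7]
grip_width: 0.044
grip_force: 10.0
```

carry_out --motion '[[[0, 0, -0.2], 0], [[0, 0, -0.5], 0], [[0, 0, -0.8], 0], [[0, 0, -0.8], 0], [[0, 0, -0.8], 0], [[0, 0, -0.8], 0]]'

```text
time_s: 7.0
ee_pos: [0.4529, -0.2941, 0.1649]
eef_rot: [-3.141, 0.001, 0.09]
force: [0.2, -0.1, -1.2]
grip_width: 0.0436
grip_force: 10.0
```

```bash
python3 -c "
from h import *
plan([.48,-.02,.2],-14.5)"
```

```text
at [ 0.4529 -0.2941  0.1649] rpy [-3.141e+00  7.000e-04  9.000e-02] yaw 5.15 t 7.0 grip 0.0436 10.0 F [ 0.2 -0.1 -1.2]
  shift [ 0.2578 -1.3527 -0.1747] turn 0.0546
```

carry_out --motion '[[[0.12, -1, -0.2], 0.0546], [[0.12, -1, -0.2], 0.0546], [[0.12, -1, -0.2], 0.0546], [[0.12, -1, -0.2], 0.0546], [[0.12, -1, -0.2], 0.0546], [[0.12, -1, -0.2], 0.0546]]'

```text
time_s: 7.6
ee_pos: [0.4589, -0.0917, 0.2047]
eef_rot: [3.142, 0.002, -0.25]
force: [-0.1, -1.3, -1.8]
grip_width: 0.0437
grip_force: 10.0
```

```bash
python3 -c "
from h import *
plan([.46,.025,.2],-14.5)"
```

```text
at [ 0.4589 -0.0917  0.2047] rpy [ 3.1416e+00  1.8000e-03 -2.5030e-01] yaw -14.34 t 7.6 grip 0.0437 10.0 F [-0.1 -1.3 -1.8]
  shift [-0.1393 -0.5667  0.0236] turn 0.0004
```

carry_out --motion '[[[-0.14, -0.57, 0.02], 0], [[-0.14, -0.57, 0.02], 0], [[-0.14, -0.57, 0.02], 0], [[-0.14, -0.57, 0.02], 0], [[-0.14, -0.57, 0.02], 0], [[-0.14, -0.57, 0.02], 0]]'

```text
time_s: 8.2
ee_pos: [0.4607, 0.0229, 0.2012]
eef_rot: [3.141, 0.001, -0.255]
force: [-0.2, -0.4, -1.1]
grip_width: 0.0437
grip_force: 10.0
```

```bash
python3 - <<'E'
from h import *
plan([.5,0.02,.2],-14.5)
p,d=camera("wrist"); P=cloud("wrist",d); np.savez("w2.npz",p=p,P=P); cv2.imwrite("pics/w2.png",p); fits(P,"wrist")
m=finder.cut_out("wrist","rest")[0]["mask"]; Q=P[m]; Q=Q[np.isfinite(Q).all(1)]
r=Q[(Q[:,2]>.02)]
c=np.median(r,0)
for k in range(6):
    n=np.linalg.svd(r-c,full_matrices=False)[2][2]; n*=np.sign(n[2]); r=Q[abs((Q-c)@n)<.0025]; c=r.mean(0)
up=np.array([0,0,1])-n*n[2]; up/=np.linalg.norm(up); y=np.cross(n,up)
uv=np.c_[(r-c)@up,(r-c)@y]; b=rect(uv); print("n",n,"up",np.degrees(np.arctan2(up[1],up[0])),"rect",b,"ctr",c+up*b[0][0]+y*b[0][1])
print("pct", np.percentile(uv,[0.5,2,98,99.5],axis=0))
# stop: points above deck
h=(Q-c)@n; s=Q[(h>.005)&(h<.011)]; us=np.c_[(s-c)@up,(s-c)@y]; print("stop",len(s),np.percentile(us,[1,10,50,90,99],axis=0).round(4),"c",c)
for q in ("seat","rest"):
    for x in finder.pinpoint("wrist",q)[:2]:
        cc,w=np.round(x["location"]).astype(int); print(q,x["conf"],cc,w,P[w,cc])
E
```

```text
at [0.4607 0.0229 0.2012] rpy [ 3.1411e+00  1.0000e-03 -2.5480e-01] yaw -14.6 t 8.2 grip 0.0437 10.0 F [-0.2 -0.4 -1.1]
  shift [ 0.194  -0.0355  0.006 ] turn -0.0003
wrist stand (array([0.5807, 0.2549]), array([0.1676, 0.0502]), 86.3) 0.0846 6836
wrist vice [0.5771 0.1992 0.1231] [0.5837 0.2078 0.1321] 386
wrist deck n [-0.558  0.145  0.817] tilt 35.2 updir -14.6
wrist  deck rect (array([0.1505, 0.1386]), 89.9) centre [0.5699 0.0009 0.0335] 11462
n [-0.55924394  0.14583933  0.8160742 ] up -14.616039490104447 rect (array([-0.0131,  0.0001]), array([0.1102, 0.1152]), 89.9) ctr [0.58035861 0.00314532 0.04026658]
pct [[-0.06993453 -0.05423386]
 [-0.06755175 -0.05258518]
 [ 0.04329233  0.05247308]
 [ 0.04406455  0.05412354]]
stop 413 [[-0.0558 -0.0311]
 [-0.0547 -0.0253]
 [-0.0505  0.0003]
 [-0.0477  0.0257]
 [-0.0471  0.0313]] c [5.90677983e-01 3.50893825e-04 4.78376897e-02]
seat 0.94 313 78 [0.57848817 0.00309788 0.03809991]
rest 0.62 314 75 [0.58073509 0.0012916  0.04092621]
```

View pics/w2.png

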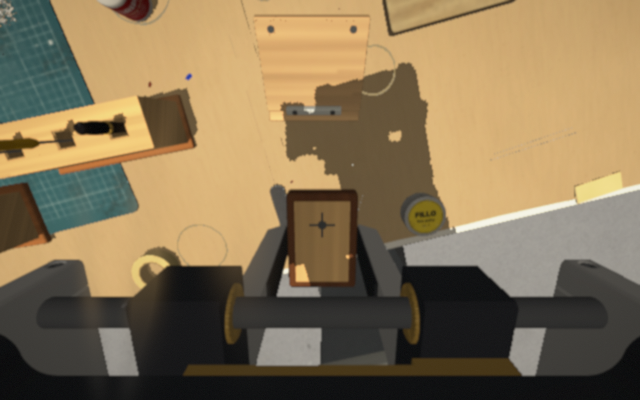

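```bash
python3 -c "
from h import *
plan([.5756,.0043,.09],-14.6)"
```

```text
at [0.4607 0.0236 0.2018] rpy [ 3.1415e+00  1.0000e-04 -2.5440e-01] yaw -14.57 t 8.4 grip 0.0437 10.0 F [-0.1  0.7 -0.5]
  shift [ 0.5805 -0.0511  0.5588] turn 0.0001
```

carry_out --motion '[[[0.2, -0.05, 0.2], 0], [[0.45, -0.05, 0.35], 0], [[0.58, -0.051, 0.5], 0], [[0.58, -0.051, 0.55], 0], [[0.58, -0.051, 0.56], 0], [[0.58, -0.051, 0.56], 0]]' --force 5

```text
time_s: 9.0
ee_pos: [0.5751, 0.0053, 0.0907]
eef_rot: [-3.141, -0.0, -0.253]
force: [-0.0, 0.4, 0.2]
grip_width: 0.0437
grip_force: 5.0
```

carry_out --motion '[[[0, 0, 0.05], 0], [[0, 0, 0.1], 0], [[0, 0, 0.12], 0], [[0, 0, 0.14], 0], [[0, 0, 0.16], 0], [[0, 0, 0.18], 0], [[0, 0, 0.2], 0], [[0, 0, 0.215], 0], [[0, 0, 0.225], 0], [[0, 0, 0.225], 0]]'

```text
time_s: 10.0
ee_pos: [0.5754, 0.0053, 0.0446]
eef_rot: [3.142, 0.0, -0.253]
force: [-0.2, 0.0, -0.8]
grip_width: 0.0443
grip_force: 5.0
```

```bash
python3 - <<'E'
from h import *
plan([.5756,.0043,.045],-14.6)
p,d=camera("wrist"); P=cloud("wrist",d); np.savez("w3.npz",p=p,P=P); 
m=finder.cut_out("wrist","plinth")[0]["mask"]; Q=P[m]; Q=Q[np.isfinite(Q).all(1)]; c=np.median(Q,0); Q=Q[np.linalg.norm(Q-c,axis=1)<.04]
n=np.linalg.svd(Q-Q.mean(0),full_matrices=False)[2][2]; n*=np.sign(n[2]); print("n",n,Q.mean(0))
cv2.imwrite("pics/w3.png",p)
E
```

```text
at [0.5754 0.0053 0.0446] rpy [ 3.1415e+00  3.0000e-04 -2.5310e-01] yaw -14.5 t 10.0 grip 0.0443 5.0 F [-0.2  0.  -0.8]
  shift [ 0.0022  0.0045 -0.0021] turn 0.0003
n [-0.45657132  0.12142794  0.88136138] [0.58406219 0.00415478 0.05817213]
```

View pics/w3.png

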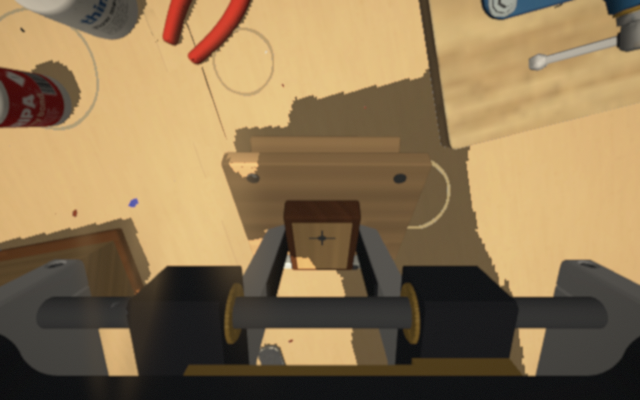

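carry_out --motion '[[[0, 0, 0], 0], [[0, 0, 0], 0], [[0, 0, 0], 0], [[0, 0, 0], 0], [[0, 0, -0.1], 0], [[0, 0, -0.3], 0], [[0, 0, -0.5], 0], [[0, 0, -0.5], 0]]' --hand -0.2

```text
time_s: 10.9
ee_pos: [0.5777, 0.0052, 0.1504]
eef_rot: [-3.14, -0.008, -0.253]
force: [-0.6, -0.6, -0.6]
grip_width: 0.0566
grip_force: 0.0
```

carry_out --motion '[[[-0.2, 0, 0], 0], [[-0.5, 0, -0.25], 0], [[-0.5, 0, -0.25], 0], [[-0.5, 0, -0.25], 0], [[-0.5, 0, -0.25], 0]]'

```text
time_s: 11.4
ee_pos: [0.4789, 0.0303, 0.1947]
eef_rot: [-3.141, -0.001, -0.253]
force: [-0.3, -0.5, 0.9]
grip_width: 0.0566
grip_force: 0.0
```

```bash
cat >> h.py <<'E'
SEAT=np.array([.5780,.0036,.0386]); UP=np.array([.791,-.206,.577]); N=np.array([-.559,.146,.816]); YY=np.cross(N,UP)
def plinth(n="wrist",tag="w"):
    p,d=camera(n); P=cloud(n,d); cv2.imwrite(f"pics/{tag}.png",p); np.savez(tag+".npz",p=p,P=P)
    Q=P.reshape(-1,3); Q=Q[np.isfinite(Q).all(1)]; L=np.c_[(Q-SEAT)@UP,(Q-SEAT)@YY,(Q-SEAT)@N]
    k=(L[:,2]>.011)&(L[:,2]<.03)&(abs(L[:,0])<.06)&(abs(L[:,1])<.045); L=L[k]
    c=L.mean(0); m=np.linalg.svd(L-c,full_matrices=False)[2][2]; m*=np.sign(m[2])
    print("plinth in seat: rect",rect(L[:,:2]),"height",np.median(L[:,2]).round(4),"normal",m.round(3),len(L))
    for x in finder.pinpoint(n,"mark")[:1]:
        cc,w=np.round(x["location"]).astype(int); q=P[w,cc]; print("mark",round(x["conf"],2),q.round(4),"seat frame",((q-SEAT)@np.c_[UP,YY,N]).round(4))
E
python3 -c "
from h import *
plan([.55,.1,.2],-14.6)
plinth('wrist','w4')"
```

```text
at [0.4789 0.0303 0.1947] rpy [-3.1415e+00 -7.0000e-04 -2.5280e-01] yaw -14.49 t 11.4 grip 0.0566 0.0 F [-0.3 -0.5  0.9]
  shift [ 0.2572 -0.4262 -0.0263] turn 0.0003
plinth in seat: rect (array([-0.    ,  0.0019]), array([0.0439, 0.0646]), 89.8) height 0.0135 normal [ 0.007 -0.001  1.   ] 2327
mark 0.67 [0.5803 0.0025 0.0563] seat frame [ 0.0123 -0.0005  0.013 ]
```

View pics/w4.png

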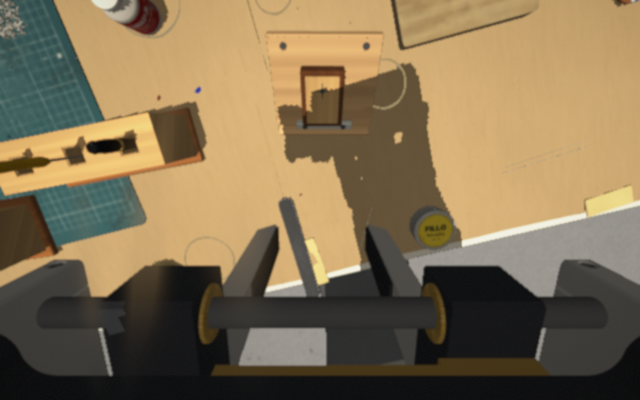

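```bash
python3 -c "
from h import *
plan([.577,.2,.26],86)"
```

```text
at [0.4789 0.0301 0.1937] rpy [ 3.1412e+00  1.4000e-03 -2.5320e-01] yaw -14.51 t 11.5 grip 0.0561 0.0 F [1.  0.6 0.3]
  shift [ 0.2615 -0.945  -0.332 ] turn -0.2792
```

carry_out --motion '[[[0, 0, -0.33], -0.02], [[0.26, -0.3, -0.33], -0.279], [[0.26, -0.945, -0.33], -0.279], [[0.26, -0.945, -0.33], -0.279], [[0.26, -0.945, -0.33], -0.279], [[0.26, -0.945, -0.33], -0.279], [[0.26, -0.945, -0.33], -0.279], [[0.26, -0.945, -0.33], -0.279], [[0.26, -0.945, -0.33], -0.279], [[0.26, -0.945, -0.33], -0.279], [[0.26, -0.945, -0.33], -0.279], [[0.26, -0.945, -0.33], -0.279]]'

```text
time_s: 12.7
ee_pos: [0.5768, 0.2001, 0.2589]
eef_rot: [-3.139, 0.001, 1.506]
force: [-0.6, 0.1, -0.4]
grip_width: 0.056
grip_force: 0.0
```

carry_out --motion '[[[-0.5, 0, 0], -0.02], [[-0.5, 0, 0], -0.025], [[-0.5, 0, 0], -0.025], [[-0.5, 0, 0], -0.025]]'

```text
time_s: 13.1
ee_pos: [0.5697, 0.0997, 0.2597]
eef_rot: [-3.14, -0.0, 1.655]
force: [0.2, -0.1, -0.3]
grip_width: 0.0565
grip_force: 0.0
```

```bash
python3 - <<'E'
from h import *
p,d=camera("wrist"); P=cloud("wrist",d); np.savez("w5.npz",p=p,P=P); cv2.imwrite("pics/w5.png",p); fits(P,"wrist")
Q=P.reshape(-1,3); Q=Q[np.isfinite(Q).all(1)]; v=Q[(np.hypot(Q[:,0]-.577,Q[:,1]-.2)<.022)&(Q[:,2]>.128)]; print("vice top",v.mean(0),rect(v[:,:2]),len(v))
for lo in (.095,.11,.12):
    w=Q[(np.hypot(Q[:,0]-.577,Q[:,1]-.2)<.022)&(Q[:,2]>lo)&(Q[:,2]<lo+.01)]; print(lo,w.min(0).round(4),w.max(0).round(4),len(w))
plan([.577,.2,.096],86)
E
```

```text
wrist stand (array([0.5785, 0.2407]), array([0.1341, 0.05  ]), 86.3) 0.0844 4982
wrist vice [0.5764 0.2028 0.1275] [0.5826 0.2089 0.1317] 133
wrist deck n [-0.483  0.103  0.87 ] tilt 29.6 updir -12.0
wrist  deck rect (array([0.1103, 0.1588]), 88.2) centre [0.5596 0.0094 0.0326] 2801
vice top [0.57672166 0.20335648 0.12991681] (array([0.5763, 0.2037]), array([0.0099, 0.0097]), 7.2) 97
0.095 [0.5715 0.1971 0.0983] [0.5815 0.2007 0.1021] 10
0.11 [0.5707 0.1973 0.1107] [0.5796 0.2064 0.1197] 17
0.12 [0.5713 0.1981 0.1204] [0.5826 0.2089 0.1299] 65
at [0.5696 0.1007 0.2598] rpy [-3.1402e+00 -2.0000e-04  1.6560e+00] yaw 94.88 t 13.15 grip 0.0561 0.0 F [-0.3  0.5 -0.3]
  shift [0.4916 0.08   0.819 ] turn 0.0247
```

View pics/w5.png

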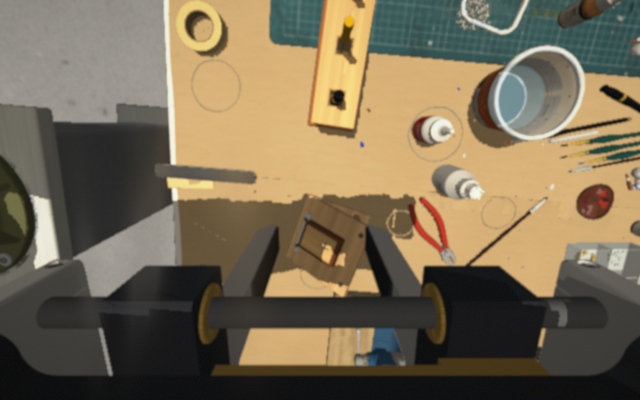

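carry_out --motion '[[[0.25, 0.04, 0], 0.024], [[0.5, 0.08, 0], 0.024], [[0.503, 0.08, 0.1], 0.024], [[0.503, 0.08, 0.3], 0.024], [[0.503, 0.08, 0.5], 0.024], [[0.503, 0.08, 0.65], 0.024], [[0.503, 0.08, 0.75], 0.024], [[0.503, 0.08, 0.819], 0.024], [[0.503, 0.08, 0.819], 0.024], [[0.503, 0.08, 0.819], 0.024]]'

```text
time_s: 14.15
ee_pos: [0.5768, 0.2028, 0.0976]
eef_rot: [3.141, -0.0, 1.507]
force: [0.2, 1.3, 0.5]
grip_width: 0.0561
grip_force: 0.0
```

carry_out --motion '[[[0, 0, 0], 0], [[0, 0, 0], 0], [[0, 0, 0], 0], [[0, 0, 0], 0], [[0, 0, 0], 0], [[0, 0, 0], 0], [[0, 0, 0], 0]]' --hand 1 --force 20

```text
time_s: 14.85
ee_pos: [0.5765, 0.2021, 0.097]
eef_rot: [-3.141, 0.0, 1.506]
force: [-0.3, -0.5, -0.7]
grip_width: 0.0134
grip_force: 20.0
```

```bash
python3 -c "
from h import *
plan([.5768,.2025,.096],86.3)"
```

```text
at [0.5765 0.2021 0.097 ] rpy [-3.1415  0.      1.5062] yaw 86.3 t 14.85 grip 0.0134 20.0 F [-0.3 -0.5 -0.7]
  shift [0.002  0.0014 0.0051] turn -0.0
```

carry_out --motion '[[[0, 0, -0.08], 0], [[0, 0, -0.16], 0], [[0, 0, -0.22], 0], [[0, 0, -0.255], 0], [[0, 0, -0.255], 0], [[0, 0, -0.255], 0]]'

```text
time_s: 15.45
ee_pos: [0.5763, 0.2021, 0.1475]
eef_rot: [-3.141, 0.0, 1.506]
force: [0.1, -0.6, -1.1]
grip_width: 0.0135
grip_force: 20.0
```

carry_out --motion '[[[-0.045, 0, 0], 0], [[-0.0885, 0, 0], 0], [[-0.125, 0, 0.005], 0], [[-0.159, 0, 0.0125], 0], [[-0.195, 0, 0.024], 0], [[-0.2265, 0, 0.0375], 0], [[-0.258, 0, 0.054], 0], [[-0.258, 0, 0.054], 0], [[-0.258, 0, 0.054], 0]]' --force 12

```text
time_s: 16.35
ee_pos: [0.5731, 0.1504, 0.1371]
eef_rot: [-3.141, 0.0, 1.506]
force: [-0.2, -0.9, 0.3]
grip_width: 0.014
grip_force: 12.0
```

```bash
cat >> h.py <<'E'
def axis(n="wrist",tag="v"):
    """pin vice: dark points near the grip, line fitted"""
    o=ctrl.get_obs(); T=R.from_euler('xyz',o["eef_rot"]).as_matrix(); p,d=camera(n); P=cloud(n,d)
    cv2.imwrite(f"pics/{tag}.png",p); np.savez(tag+".npz",p=p,P=P)
    for r in finder.cut_out(n,"pin_vice")[:2]:
        m=r["mask"]; Q=P[m]; Q=Q[np.isfinite(Q).all(1)]; L=(Q-o["ee_pos"])@T; L=L[(abs(L[:,1])<.02)&(abs(L[:,0])<.12)&(abs(L[:,2])<.13)]
        if len(L)<10: print("few",len(L),r["location"]); continue
        c=np.median(L,0); s=np.linalg.svd(L-L.mean(0),full_matrices=False)[2][0]; s*=np.sign(s[2])
        print(n,"vice tool frame: mean",L.mean(0).round(4),"dir",s.round(3),"tilt",np.degrees(np.arctan2(s[0],s[2])).round(1),len(L),"conf",round(r["conf"],2),"min",L.min(0).round(3),"max",L.max(0).round(3))
E
python3 -c "
from h import *
plan([0,0,0],0)
axis('wrist','v1'); axis('scene','v2')
p=[cv2.imread(f'pics/{k}.png') for k in('v1','v2')]
cv2.imwrite('pics/v12.png',np.vstack([cv2.resize(p[0][100:350,200:440],(480,300)),cv2.resize(p[1][110:235,240:440],(480,300))]))
"
```

```text
at [0.5731 0.1504 0.1371] rpy [-3.1413e+00  4.0000e-04  1.5060e+00] yaw 86.29 t 16.35 grip 0.014 12.0 F [-0.2 -0.9  0.3]
  shift [-0.9356 -2.8108  0.6867] turn 0.2397
scene vice tool frame: mean [ 0.0354 -0.0013  0.0278] dir [0.535 0.035 0.844] tilt 32.4 30 conf 0.5 min [ 0.021 -0.007  0.009] max [0.054 0.007 0.053]
```

View pics/v12.png

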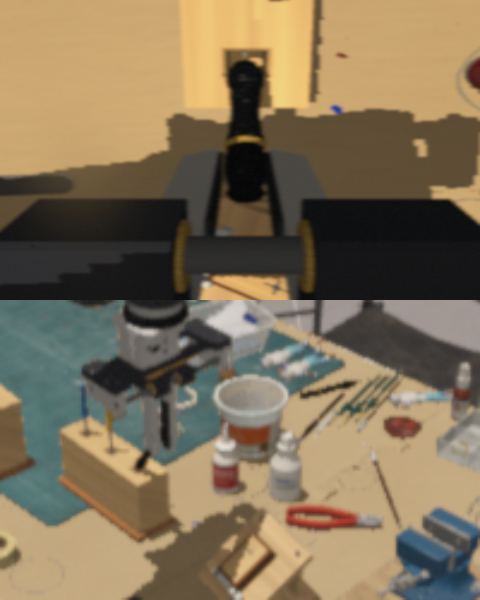

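carry_out --motion '[[[-0.03, 0, -0.05], 0], [[-0.06, 0, -0.1], 0], [[-0.1, 0, -0.17], 0], [[-0.2, 0, -0.35], 0], [[-0.2, 0, -0.4], 0], [[-0.2, 0, -0.4], 0], [[-0.2, 0, -0.4], 0]]' --force 25

```text
time_s: 17.25
ee_pos: [0.5703, 0.111, 0.2165]
eef_rot: [-3.141, 0.0, 1.506]
force: [0.6, 0.8, -0.5]
grip_width: 0.0136
grip_force: 25.0
```

```bash
cat >> h.py <<'E'
def axis2(n="wrist",tag="v"):
    o=ctrl.get_obs(); T=R.from_euler('xyz',o["eef_rot"]).as_matrix(); p,d=camera(n); P=cloud(n,d); cv2.imwrite(f"pics/{tag}.png",p)
    np.savez(tag+".npz",p=p,P=P); L=(P-o["ee_pos"])@T
    k=np.isfinite(L).all(-1)&(abs(L[...,1])<.0095)&(L[...,2]>-.04)&(L[...,2]<.11)&(L[...,0]>-.03)&(L[...,0]<.1)
    A=L[k]; print(n,"pts",len(A))
    for z in np.arange(-.04,.11,.01):
        s=A[(A[:,2]>=z)&(A[:,2]<z+.01)]
        if len(s)>2: print("  z",round(z+.005,3),"x",s[:,0].min().round(4),np.median(s[:,0]).round(4),s[:,0].max().round(4),"y",s[:,1].mean().round(4),len(s))
    for r in finder.pinpoint(n,"drill_tip")[:2]+finder.pinpoint(n,"pin_vice")[:1]:
        c,w=np.round(r["location"]).astype(int); print("tip/org",round(r["conf"],2),c,w,L[w,c].round(4))
E
python3 -c "
from h import *
plan(SEAT+.012*UP+.014*N,-14.6)
axis2('wrist','v3'); axis2('scene','v4'); axis('scene','v4')
"
```

```text
at [0.5703 0.111  0.2165] rpy [-3.1407  0.      1.5063] yaw 86.3 t 17.25 grip 0.0136 25.0 F [ 0.6  0.8 -0.5]
  shift [-0.5348  0.0822  0.7977] turn 0.2803
wrist pts 2527
  z -0.035 x -0.0065 0.0027 0.0113 y 0.0001 325
  z -0.025 x -0.0054 0.0075 0.0135 y -0.0004 494
  z -0.015 x -0.0064 0.0126 0.0199 y -0.0004 420
  z -0.005 x -0.0061 0.0193 0.0247 y -0.0006 359
  z 0.005 x 0.0007 0.0261 0.0309 y -0.0012 210
  z 0.015 x 0.0265 0.0325 0.0378 y -0.0009 189
  z 0.025 x 0.033 0.0393 0.0459 y -0.0011 197
  z 0.035 x 0.0384 0.0466 0.052 y -0.0009 244
  z 0.045 x 0.0473 0.0526 0.0548 y -0.001 65
  z 0.055 x 0.0544 0.0552 0.057 y -0.0009 12
  z 0.065 x 0.0578 0.0607 0.0637 y -0.0009 9
  z 0.075 x 0.0644 0.0652 0.066 y -0.0009 3
tip/org 0.73 315 188 [ 0.031  -0.0057  0.0176]
scene pts 83
  z -0.035 x -0.0098 -0.004 0.008 y 0.0025 16
  z -0.025 x -0.0073 -0.004 0.0013 y 0.0011 9
  z -0.015 x -0.0089 -0.003 0.0019 y 0.0021 9
  z -0.005 x -0.0089 -0.0062 -0.0027 y -0.0036 6
  z 0.005 x 0.0176 0.0235 0.0264 y -0.0025 7
  z 0.015 x 0.0266 0.029 0.0358 y -0.0013 8
  z 0.025 x 0.0283 0.0336 0.0455 y -0.0017 11
  z 0.035 x 0.0342 0.0396 0.0442 y -0.0012 12
  z 0.045 x 0.0412 0.0436 0.054 y -0.0016 4
tip/org 0.57 300 166 [0.2466 0.1329 0.2124]
tip/org 0.37 303 159 [0.2676 0.1635 0.2065]
scene vice tool frame: mean [ 0.0348 -0.0017  0.0246] dir [ 0.527 -0.009  0.85 ] tilt 31.8 29 conf 0.54 min [ 0.023 -0.007  0.006] max [0.046 0.003 0.038]
```

```bash
python3 -c "
from h import *
plan([.49,.025,.2165],-14.6)"
```

```text
at [0.5705 0.1109 0.2169] rpy [-3.1410e+00  1.0000e-04  1.5065e+00] yaw 86.31 t 17.65 grip 0.0137 25.0 F [ 0.3 -0.2 -1.1]
  shift [-0.4544 -0.3741  0.0022] turn 0.2803
```

carry_out --motion '[[[-0.1, -0.09, 0], 0.02], [[-0.2, -0.18, 0], 0.043], [[-0.3, -0.26, 0], 0.065], [[-0.4, -0.34, 0], 0.088], [[-0.454, -0.374, 0], 0.11], [[-0.454, -0.374, 0], 0.132], [[-0.454, -0.374, 0], 0.155], [[-0.454, -0.374, 0], 0.178], [[-0.454, -0.374, 0], 0.2], [[-0.454, -0.374, 0], 0.222], [[-0.454, -0.374, 0], 0.245], [[-0.454, -0.374, 0], 0.265]]'

```text
time_s: 18.85
ee_pos: [0.4901, 0.025, 0.2172]
eef_rot: [-3.142, 0.0, -0.165]
force: [-0.7, 0.3, -0.5]
grip_width: 0.0134
grip_force: 25.0
```

carry_out --motion '[[[0, 0, 0], 0.013], [[0, 0, 0], 0.0153], [[0, 0, 0], 0.0153], [[0, 0, 0], 0.0153]]'

```text
time_s: 19.25
ee_pos: [0.4901, 0.025, 0.2172]
eef_rot: [3.142, 0.0, -0.253]
force: [0.1, 0.9, -0.5]
grip_width: 0.0138
grip_force: 25.0
```

```bash
python3 -c "
from h import *
plan([.5056,.0214,.148],-14.6)
axis2('wrist','v5')
plinth('wrist','v5')
"
```

```text
at [0.4901 0.025  0.2172] rpy [ 3.1416e+00  1.0000e-04 -2.5300e-01] yaw -14.49 t 19.25 grip 0.0138 25.0 F [ 0.1  0.9 -0.5]
  shift [ 0.0796 -0.0022  0.3461] turn 0.0003
wrist pts 2540
  z -0.035 x -0.0091 0.0003 0.0091 y -0.0001 366
  z -0.025 x -0.0084 0.0058 0.0113 y -0.0003 490
  z -0.015 x -0.0089 0.0109 0.0181 y -0.0003 415
  z -0.005 x -0.0089 0.0172 0.0235 y -0.0006 352
  z 0.005 x 0.0032 0.0241 0.0296 y -0.0008 202
  z 0.015 x 0.0248 0.0307 0.0359 y -0.0007 203
  z 0.025 x 0.0323 0.0377 0.0435 y -0.001 190
  z 0.035 x 0.0362 0.0446 0.0497 y -0.0006 238
  z 0.045 x 0.045 0.0504 0.0525 y -0.001 60
  z 0.055 x 0.0521 0.0529 0.0555 y -0.0007 13
  z 0.065 x 0.0562 0.0591 0.0621 y -0.0007 9
tip/org 0.63 312 189 [-0.0173 -0.0146  0.219 ]
plinth in seat: rect (array([0.0006, 0.002 ]), array([0.0439, 0.0641]), 89.8) height 0.0141 normal [0.009 0.002 1.   ] 1919
mark 0.62 [0.5773 0.003  0.0554] seat frame [ 0.0093 -0.0008  0.014 ]
```

carry_out --motion '[[[0.02, 0, 0.1], 0], [[0.05, -0.002, 0.18], 0], [[0.07, -0.002, 0.25], 0], [[0.08, -0.002, 0.3], 0], [[0.085, -0.002, 0.33], 0], [[0.085, -0.002, 0.346], 0], [[0.085, -0.002, 0.346], 0], [[0.085, -0.002, 0.346], 0], [[0.085, -0.002, 0.346], 0]]'

```text
time_s: 20.4
ee_pos: [0.5068, 0.0211, 0.1486]
eef_rot: [-3.141, -0.001, -0.255]
force: [-0.8, 0.2, -1.0]
grip_width: 0.0136
grip_force: 25.0
```

```bash
python3 - <<'E'
from h import *
plan([.5056,.0214,.148],-14.6)
axis2('wrist','v6')
plinth('wrist','v6')
d=np.load("v6.npz"); P=d["P"]; cv2.imwrite("pics/v6c.png",cv2.resize(d["p"][130:330,210:430],(770,600)*1 if 0 else (660,600),interpolation=cv2.INTER_CUBIC))
M=SEAT+.012*UP+.014*N; L=(P-M)@np.c_[UP,YY,N]
# drill pixels: thin things above the face
k=(abs(L[...,0])<.02)&(abs(L[...,1])<.02)&(L[...,2]>.012)&(L[...,2]<.05)
A=L[k]; print(len(A))
for z in np.arange(.012,.05,.005):
    s=A[(A[:,2]>=z)&(A[:,2]<z+.005)]
    if len(s): print(round(z,3),np.median(s,0).round(4),len(s))
E
```

```text
at [0.5068 0.0211 0.1486] rpy [-3.1414e+00 -9.0000e-04 -2.5490e-01] yaw -14.6 t 20.4 grip 0.0136 25.0 F [-0.8  0.2 -1. ]
  shift [-0.0063  0.      0.0028] turn -0.0
wrist pts 3747
  z -0.035 x -0.0087 0.0004 0.0091 y -0.0001 366
  z -0.025 x -0.0073 0.0057 0.0104 y -0.0002 476
  z -0.015 x -0.0091 0.0105 0.0174 y -0.0004 416
  z -0.005 x -0.0087 0.0171 0.0229 y -0.0006 350
  z 0.005 x -0.0017 0.0239 0.029 y -0.0009 213
  z 0.015 x 0.0248 0.0306 0.0359 y -0.0006 194
  z 0.025 x 0.0309 0.0373 0.0441 y -0.0009 187
  z 0.035 x 0.0361 0.0445 0.0502 y -0.0006 245
  z 0.045 x 0.0442 0.0503 0.0525 y -0.001 60
  z 0.055 x 0.0521 0.0528 0.0554 y -0.0007 13
  z 0.065 x 0.0561 0.0591 0.0621 y -0.0007 9
  z 0.075 x 0.0628 0.0774 0.0912 y 0.001 4
  z 0.085 x 0.0751 0.0873 0.0993 y -0.0002 551
  z 0.095 x 0.0618 0.0708 0.0996 y 0.0001 388
  z 0.105 x 0.0481 0.056 0.0645 y -0.0001 275
tip/org 0.8 312 188 [-0.0008 -0.0122  0.1507]
plinth in seat: rect (array([0.0009, 0.002 ]), array([0.044 , 0.0635]), 89.9) height 0.0141 normal [0.011 0.    1.   ] 2689
mark 0.7 [0.5801 0.0045 0.0582] seat frame [0.0128 0.0014 0.0149]
32
0.017 [ 0.0007 -0.0004  0.0209] 1
0.022 [ 0.0016 -0.0004  0.0257] 4
0.027 [ 0.0019 -0.0004  0.0305] 3
0.032 [ 0.0018 -0.0004  0.0336] 3
0.037 [ 0.0025 -0.0004  0.0393] 4
0.042 [ 0.0036 -0.0004  0.0441] 9
0.047 [0.0064 0.0007 0.0488] 8
```

View pics/v6c.png

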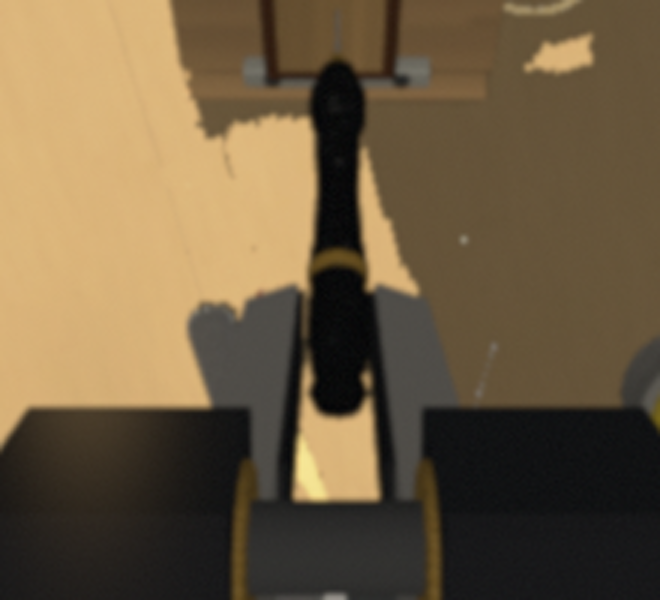

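```bash
python3 -c "
from h import *
print(ctrl.hand_in()); plan([0,0,0],0)"
```

```text
the job is handed in; nothing more can be done
None
the job is handed in; nothing more can be done
```

I laid the plinth flat on the rest against the stop and let it go. The gripper is holding the pin vice square to the face (about 1° off), its tip about 2 cm off the cross and 1 mm to the side. The job is handed in at about 20 s of the 64 s, with no verdict returned. I did not re-check the two needle files afterwards.

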